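# Clamp the pressure cooker shut with its folding crank

## Task

Get the pressure cooker ready for the stove: swing the folding handle of its lid clamp up until it stands, crank it clockwise (seen from above) until the lid is pressed down firmly on its seal, and then fold the handle back flat on the crank arm, leaving the clamp tight. How soon the clamp bites differs from day to day, so tighten by feel: the pull must clearly grow past the free-running drag, but do not force it or you crush the seal; leave the other things on the hob where they are.

Things in the scene. Friction and masses are not known exactly. Their poses are not given: they have to be found in the camera images.
- handle (a joint): Fold angle of the crank's handle in rad: 0 = folded flat (so at the start), lying along the crank arm and pointing from its outer end back to the spindle; 1.571 = standing upright on the arm's outer end, against its stop. A stiff hinge (about 0.06 N m, 2 to 3 N at the knob) that stays where it is left.
- crank (a joint): Turn of the crank in rad, growing clockwise seen from above (tightening); starts at 0 to 1.5. Each rad lowers spindle, crank and handle by 2.0 mm. The thread drags with a steady 0.42 N m (7 N along the circle at the handle, 60 mm from the axis; about 2 N less is felt at a standstill) and stays where it is left. The foot meets the lid between 4.0 and 7.0 rad, not known beforehand.
- crank_axis (a point): point on the vertical turning axis of the crank, at the height of the handle's hinge; goes down with the crank. On the other side of it the crank carries a round steel counterweight, 25 mm across, 34 mm from the axis, no higher than the arm.
- handle_hinge (a point): centre of the handle's hinge at the outer end of the steel crank arm, 60 mm from crank_axis, same height (about 0.21 m over the hob at the start). Hinge axis level, square to the arm. The arm is 14 mm wide (24 mm at hinge and hub); its top is 14 mm below this height; the crossbar below it is 22 mm wide, 5 mm or more under the arm.
- cooker: low aluminium pressure cooker, 190 mm across, standing firmly (fixed) on the pan supports of one of the two burners; with two black side handles and a dark steel crossbar over the lid that carries the clamp screw. Origin: centre of its underside, on the screw axis; z up. Top of the crossbar 110 mm above the origin.
- lid: the cooker's loose round aluminium lid, 193 mm across, 0.5 kg, with a black valve weight; lies on the seal below the crossbar, where a black rubber foot on the spindle presses it down (how far the foot stands below the spindle varies by 6 mm). Origin: centre of its underside.
- gasket: dark red silicone seal ring in the cooker's rim, under the lid. Once the foot presses, the crank's drag grows by about 0.5 N m per rad (8 N at the handle, 240 N on the seal). Right is 0.62 to 0.80 N m in all, felt at the handle as 10.5 to 13 N along the circle (seal force 100 to 190 N); 0.88 N m (14.7 N, 230 N on the seal) crushes it. Origin: its centre, underside.
- casserole: red lidded casserole, 174 mm across, 109 mm high, fixed on the other burner. Origin: centre of its underside.
- wooden_spoon: wooden spoon, 338 mm long, lying at the front of the hob (bystander). Origin: centre of its underside.
- coffee_jar: glass jar with black lid, 72 mm across, 84 mm high, at the front left of the hob (bystander). Origin: centre of its underside.
- salt_shaker: salt shaker, 44 mm across, 90 mm high, at the back of the hob between the burners (bystander). Origin: centre of its underside.
- matches: red matchbox, 36x52x14 mm, at the front right of the hob (bystander). Origin: centre of its underside.
- handle_knob (a point): centre of the round black knob on the end of the handle, 24 mm across, 38 mm from the hinge on the handle's centre line. The knob spins freely on its pin, so fingers that pinch it need not turn while cranking, and the handle can swing about its hinge while the knob is pinched.

How it is judged:
On the way, in this order (a step that is already met when the one before it is completed fails the run):
1. the handle is swung up (past 1.4 rad) while the clamp is still slack (value of joint handle above 1.4 rad and contact force between lid and gasket below 30 N), for 0.2 s.
2. with the handle up (past 1.2 rad) the clamp is cranked tight (seal force over 90 N) (value of joint handle above 1.2 rad and contact force between lid and gasket above 90 N), for 0.3 s.
3. the handle is folded back flat (under 0.15 rad), the clamp still tight (value of joint handle below 0.15 rad and contact force between lid and gasket above 80 N), for 0.2 s.
At the end, for the whole second after the job is handed in: The handle lies folded on the crank arm (within 0.15 rad), the lid is pressed on the seal with more than 80 N (and never had over 230 N), the crank is at rest (all of step 3 and velocity of joint crank between -0.05 and 0.05 rad/s); the robot touches nothing.
It fails at once if the seal is crushed (over 230 N) (contact force between lid and gasket above 230 N).
It fails at once if a bystander is shifted by more than 20 mm (distance of any of wooden_spoon, coffee_jar, salt_shaker, matches from where it was at the start of the episode above 0.02 m).
It also fails if it takes over 72 s, if anything falls off the work surface, if the arm or the gripper's body presses on something with over 40 N, if the wrist force passes 120 N, or if a joint passes its speed limit or range.

## Robot

A 6-joint arm with a two-finger parallel gripper is mounted at the origin on a cart in front of the work surface, level with it; the furniture and walls round the work are solid. World frame = base frame: x ahead of the robot, y to its left, z up, the work surface at z = 0. Lengths are in m, angles in rad, forces in N, time in s.
With the tool pointing down it reaches from about 0.35 to 0.85 m from the base axis. Payload 8.1 kg.
Tool frame: the origin (TCP) lies at the centre of the arm's flange, where the gripper is bolted on; the fingertips stand 186 mm ahead of it and the grasp point (between the pads) lies 167 mm ahead of it (robot.grasp_offset is the distance from the TCP to the grasp point, in m); z points along the fingers, y is the line along which they close (so a half turn about z gives the same grasp; the last joint's range is limited). The gripper opens to 93 mm and grips with 3 to 60 N. Pads are 15 mm wide; open, the fingers measure 128 mm over their backs; the gripper's body (75 mm by 188 mm) begins 65 mm behind the grasp point.
Start: joints at [1.062, 0.13, 1.488, -0, 1.523, -0.085], TCP at [0.247, 0.547, 0.405] pointing down, gripper open.
Joint ranges: [-2.96, 2.96], [-0.89, 2.26], [0.02, 2.5], [-1.34, 4.48], [0, 2.73], [-2.66, 2.66]. Speed limits (rad/s): [2.39, 2.39, 2.79, 3.14, 3.14, 3.14].

## Interface

Orientations are given as a rotation vector (axis times angle).
In Python, from plant import robot gives the robot as it stands.
- The arm moves only by the tool drive_tool, never from a script. Its argument "moves" is one flat list of numbers, 7 for each row, row after row: the finger opening in mm, from 0 to 93, then the shift along the tool's x, y, z in mm, then the turn, a rotation vector about the tool's x, y, z in degrees. A call has 1 to 8 rows; each row shifts and turns the commanded pose from where the row before left it, along the tool's axes as they then stand; what a row does not reach is not made up. A row lasts 1/10 s, in which the tool goes at most 50 mm and 8.59 degrees, less where a joint would pass 70% of its speed; a pose out of reach is approached as far as the arm can. A call is refused whole if a number of a shift passes 50 or a number of a turn 8.59, either way. A call with a gripper value outside its range is refused whole. The fingers move at their own pace and stop on an object; "grip_force" is the grip in N (left out, the last holds). Time passes only in rows, so rows that do not move let the fingers close. It gives the time, the measured TCP pose, the force, the opening and the grip force at its end, in the units of the state.
- robot.read_state(): the state, without advancing time (a new reading comes with each control period).
- robot.read_camera(name): name is "scene" or "top" or "wrist"; returns a dict with "color" (384x512x3 uint8, red, green, blue), "depth" (384x512 float32, m along the optical axis (not along the pixel's ray), 0 where there is no reading), "mtx" (3x3 intrinsics, pixels), "dist_coeffs" ([k1, k2, p1, p2, k3] as OpenCV has them; the pictures are not rectified), "R" (3x3) and "t" (3): a world point X has camera coordinates R X + t. Camera axes: x right, y down, z forward; pixel columns grow to the right and rows downward; lengths in m; the calibration is good to about 2 mm. A picture is of the moment at which its call begins.
- robot.close_job(): hands the job in; it is judged then, once.
The state is a dict: "t": time; "q": joint angles; "dq": joint speeds; "joint_torque": joint torques, N m; "tool_pos": TCP position; "orientation": TCP orientation; "force": force on the tool from outside, world axes, zero at the start; "wrist_torque": the same for the moment, N m; "opening": finger opening in m; "gripper_force": force on a finger pad.
Only numpy, scipy, OpenCV 4.12 (cv2) and the standard library are available. Lean on these libraries where they do the work, as an engineer would, in place of code of your own. Each camera call takes 0.05 s, during which the arm holds its last target. There are 200 camera calls.

## Working session

There is one attempt and no reset: what is moved stays moved. The work goes in short steps, Python scripts to look and compute and a tool call to move; the robot and the scene stay as the last step left them, time stands still between calls to the robot, and variables do not carry over. Pictures are saved under pics/ and viewed, at most 10 in all, crops included, and the job is handed in when it is done.

Besides the shell and the picture viewer there is one more tool, called by a JSON object that holds its "method" and its "body", one argument or row to a line. drive_tool: Moves the arm, as the interface text tells. Its arguments: {"type":"object","properties":{"moves":{"type":"array","items":{"type":"number"}},"grip_force":{"type":"number"}},"required":["moves"]}

```bash
mkdir -p pics
cat > h.py <<'E'
import numpy as np,cv2
from plant import robot
from scipy.spatial.transform import Rotation as Ro
def cam(n): return robot.read_camera(n)
def save(c,f,box=None,s=1):
    im=c["color"][:,:,::-1]
    if box: im=im[box[1]:box[3],box[0]:box[2]]
    cv2.imwrite("pics/"+f,cv2.resize(im,None,fx=s,fy=s,interpolation=cv2.INTER_CUBIC))
def ray(c,u,v):
    p=cv2.undistortPoints(np.array([[[u,v]]],float),c["mtx"],c["dist_coeffs"])[0,0]
    d=c["R"].T@np.array([p[0],p[1],1.]); o=-c["R"].T@c["t"]; return o,d
def onz(c,u,v,z):
    o,d=ray(c,u,v); return o+d*(z-o[2])/d[2]
def dep(c,u,v):
    o,d=ray(c,u,v); return o+d*c["depth"][int(round(v)),int(round(u))]
def tri(a,b):
    (o,d),(p,e)=a,b; d=d/np.linalg.norm(d);e=e/np.linalg.norm(e)
    s=np.linalg.lstsq(np.stack([d,-e],1),p-o,rcond=None)[0]
    x,y=o+s[0]*d,p+s[1]*e; return (x+y)/2,np.linalg.norm(x-y)
E
python3 - <<'E'
from h import *
ims=[]
for n in("scene","top"):
    c=cam(n); save(c,n+"0.png"); print(n,c["mtx"][0,0],(-c["R"].T@c["t"]).round(3)); ims.append(c["color"][:,:,::-1])
    np.savez(n+"0.npz",**c)
c=cam("wrist"); save(c,"w0.png");np.savez("wrist0.npz",**c)
print((-c["R"].T@c["t"]).round(3),c["R"].round(2))
s=robot.read_state(); print(s)
cv2.imwrite("pics/all.png",cv2.resize(np.vstack([np.hstack(ims),np.hstack([c["color"][:,:,::-1],ims[0]*0])]),(800,600)))
E
```

```text
scene 444.5806919557952 [ 0.206 -0.625  0.937]
top 372.26361794499036 [0.452 0.044 1.095]
[0.179 0.578 0.384] [[ 0.41  0.91 -0.  ]
 [ 0.88 -0.4   0.27]
 [ 0.24 -0.11 -0.96]]
{'t': 0.15, 'q': array([ 1.06158303e+00,  1.30996183e-01,  1.48902230e+00,  1.29506695e-05,
        1.52296255e+00, -8.54076092e-02]), 'dq': array([ 0.00102921, -0.00194371, -0.00472158,  0.00010712,  0.00102448,
        0.00029084]), 'joint_torque': array([ 6.77406861e-04, -5.60470819e+01, -4.92336452e+01,  7.68416002e-02,
        3.03846470e-02, -4.57118017e-05]), 'tool_pos': array([0.24664029, 0.54678212, 0.4039269 ]), 'orientation': array([-6.60654200e-01, -3.07091241e+00,  2.07894366e-03]), 'force': array([ 0.00750821, -0.28803594, -0.6871207 ]), 'wrist_torque': array([ 0.01987862, -0.03742613,  0.0304241 ]), 'gripper_force': 0.0, 'opening': 0.09283702747459548}
```

View pics/all.png

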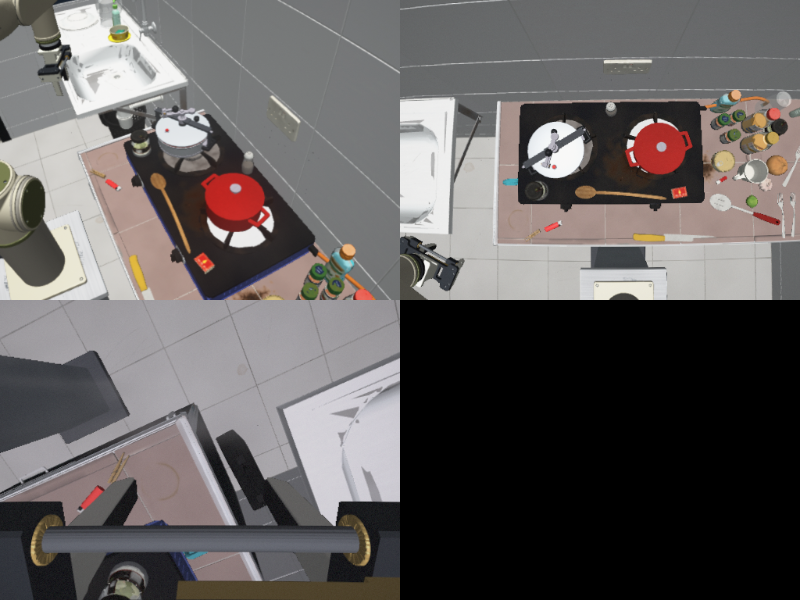

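The cooker is left on the hob (top view around pixel 200,190 full-res; scene view around 235,165). I'll zoom in on it in both.

Run:
```python
from h import *
a=dict(np.load("top0.npz"));b=dict(np.load("scene0.npz"))
A=cv2.resize(a["color"][145:240,150:250,::-1],None,fx=4,fy=4,interpolation=cv2.INTER_CUBIC)
B=cv2.resize(b["color"][125:220,185:285,::-1],None,fx=4,fy=4,interpolation=cv2.INTER_CUBIC)
cv2.imwrite("pics/z0.png",np.hstack([A,B]))
```

```text
(no output)
```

View pics/z0.png

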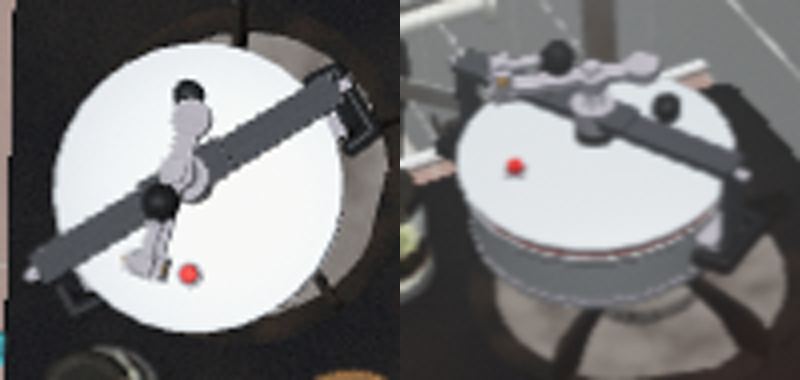

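Left (top view): knob at about (190,195.5), hinge (187.5,210), counterweight (198,174). Right (scene): knob (224,139), hinge about (210,145), counterweight (245,142).

Run:
```python
from h import *
a=dict(np.load("top0.npz"));b=dict(np.load("scene0.npz"))
def P(u,v,o): return u/4+o[0]-.375,v/4+o[1]-.375
T=(150,145);S=(185,125)
# knob centroid by dark mask in crops
def blob(c,u,v,r):
    g=c["color"].max(2).astype(int); m=np.zeros(g.shape,np.uint8)
    m[int(v-r):int(v+r+1),int(u-r):int(u+r+1)]=1
    m&=(g<60).astype(np.uint8)
    n,l,s,ce=cv2.connectedComponentsWithStats(m); print(s[1:],ce[1:].round(1)); i=1+s[1:,4].argmax(); return ce[i]
ka=blob(a,190,195,8);kb=blob(b,224,139,8)
print("knob",tri(ray(a,*ka),ray(b,*kb)),dep(a,*ka),dep(b,*kb))
for nm,p,q in (("hinge",(148,262),(100,80)),("cw",(195,118),(240,68)),("hub",(185,178),(190,75))):
    p=P(*p,T);q=P(*q,S); print(nm,tri(ray(a,*p),ray(b,*q)),dep(a,*p),onz(a,*p,.2))
# lid circle by white mask
g=a["color"].min(2); m=(g>150).astype(np.uint8); m[:, :150]=0; m[:,250:]=0;m[:145]=0;m[240:]=0
m=cv2.morphologyEx(m,cv2.MORPH_OPEN,np.ones((3,3)))
ct=max(cv2.findContours(m,0,1)[0],key=cv2.contourArea); h=cv2.convexHull(ct)
e=cv2.fitEllipse(h); print("lid",e, dep(a,e[0][0]-20,e[0][1]+15),onz(a,*e[0],.15))
for n,(u,v) in dict(jar=(537-400,188),salt=(611-400,108),cass=(661-400,148)).items():
    print(n,dep(a,u*1.28,v*1.28))
```

```text
[[186 191   9   9  61]] [[189.9 195. ]]
[[221 136   7   7  31]] [[224.  139.8]]
knob (array([0.55801732, 0.23237898, 0.21363624]), np.float64(0.001493516139711563)) [0.55715356 0.22938242 0.22651644] [0.55378501 0.2240292  0.22087721]
hinge (array([0.5214055 , 0.24202613, 0.2047416 ]), np.float64(0.0033699394017312184)) [0.5214735  0.23727434 0.22363485] [0.52337027 0.24250082 0.2       ]
cw (array([0.6103651 , 0.21505927, 0.20018006]), np.float64(0.003052477925285019)) [0.61139651 0.21410208 0.20247888] [0.61184035 0.21457294 0.2       ]
hub (array([0.57410618, 0.21938232, 0.20461399]), np.float64(0.00011286747756093986)) [0.57446898 0.21999542 0.20159074] [0.5746878  0.22030776 0.2       ]
lid ((206.15110778808594, 201.1157989501953), (45.6724967956543, 73.48152923583984), 56.749507904052734) [0.51296573 0.25803167 0.1345125 ] [0.55013378 0.20307898 0.15      ]
jar [0.44930217 0.29865699 0.08291741]
salt [0.73080471 0.0363663  0.0865168 ]
cass [ 0.573609   -0.12123641  0.17150283]
```

```bash
cat >> h.py <<'E'
def toolR(): return Ro.from_rotvec(robot.read_state()["orientation"])
def rows(pts,op,yaw=None,R=None,p0=None):
    """world TCP waypoints -> rows (constant orientation)"""
    R=R or toolR(); p=robot.read_state()["tool_pos"] if p0 is None else p0
    for q in pts:
        d=R.inv().apply(np.array(q)-p)*1000; print(op,*d.round(1),"0 0 0"); p=np.array(q)
E
python3 - <<'E'
from h import *
R=toolR(); print(R.as_matrix().round(3))
M=R.as_matrix(); y=np.array([.28,.96,0]); y/=np.linalg.norm(y)
for s in(1,-1):
    yt=s*y; a=np.degrees(np.arctan2(yt@M[:,0],yt@M[:,1])); print("turn about tool z:",-a)
p=robot.read_state()["tool_pos"]; q=np.array([.535,.237,.47]); print(R.inv().apply(q-p)*1000)
E
```

```text
[[-0.912  0.411 -0.001]
 [ 0.411  0.912 -0.001]
 [ 0.    -0.001 -1.   ]]
turn about tool z: -8.022120764852819
turn about tool z: 171.97787923514718
[-390.23256666 -163.88395408  -65.89788827]
```

{"method": "drive_tool", "body": {
  "moves": [93,0,0,-33,0,0,0,93,-10,-4,-33,0,0,0,93,-35,-15,0,0,0,-2,93,-35,-15,0,0,0,-2,93,-35,-15,0,0,0,-2,93,-35,-15,0,0,0,-2,93,-35,-15,0,0,0,0,93,-35,-15,0,0,0,0]
}}

```text
t: 0.95
tool_pos: [0.4225, 0.3829, 0.4705]
orientation: [-0.445, -3.11, 0.0]
force: [0.7, 0.5, -0.5]
opening: 0.0932
gripper_force: 0.0
```

{"method": "drive_tool", "body": {
  "moves": [93,-35,-13,0,0,0,0,93,-35,-13,0,0,0,0,93,-35,-13,0,0,0,0,93,-35,-10,0,0,0,0,93,-20,-8,0,0,0,0,93,-10,-4,0,0,0,0,93,0,0,0,0,0,0]
}}

```text
t: 1.65
tool_pos: [0.5683, 0.2771, 0.4701]
orientation: [-0.447, -3.109, 0.001]
force: [-0.1, 0.1, -0.1]
opening: 0.0931
gripper_force: 0.0
```

Run:
```python
from h import *
c=cam("wrist"); np.savez("wrist1.npz",**c); save(c,"w1.png"); s=robot.read_state(); print(s["tool_pos"],s["t"],s["force"],toolR().as_matrix().round(3))
```

```text
[0.56754031 0.27793833 0.47030045] 1.7 [0.65163584 0.03171293 0.61259384] [[-0.96   0.281 -0.001]
 [ 0.281  0.96   0.   ]
 [ 0.001 -0.    -1.   ]]
```

View pics/w1.png

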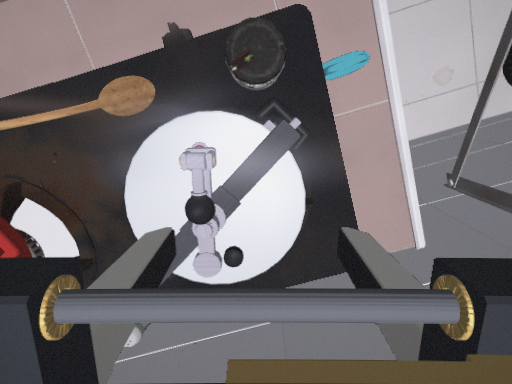

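Wrist view: knob at (200,209), hinge at (199,160), counterweight at (208,264), hub at (209,222).

Run:
```python
from h import *
a=dict(np.load("top0.npz"));b=dict(np.load("scene0.npz"));w=dict(np.load("wrist1.npz"))
g=w["color"].max(2)
m=np.zeros(g.shape,np.uint8); m[190:230,183:217]=(g[190:230,183:217]<55)
n,l,s,ce=cv2.connectedComponentsWithStats(m); i=1+s[1:,4].argmax(); k=ce[i]; print(s[i],k)
A=(189.9,195.0);B=(224,139.8)
print("knob",tri(ray(w,*k),ray(a,*A)),tri(ray(w,*k),ray(b,*B)),dep(w,*k), [onz(w,*k,.213),onz(a,*A,.213),onz(b,*B,.213)])
P=lambda u,v:(u/4+150-.375,v/4+145-.375)
print("hinge",tri(ray(w,199,160),ray(a,*P(148,262))),[onz(w,199,160,.213)],dep(w,199,160))
print("cw",tri(ray(w,208,264),ray(a,*P(195,118))),onz(w,208,264,.2),dep(w,208,264))
print("arm",dep(w,200,185))
m=(w["color"].min(2)>175).astype(np.uint8); m[:105]=0;m[290:]=0;m[:,:115]=0;m[:,315:]=0
m=cv2.morphologyEx(m,cv2.MORPH_OPEN,np.ones((3,3)))
E=np.vstack(cv2.findContours(m,0,1)[0]);h=cv2.convexHull(E);e=cv2.fitEllipse(h);z=dep(w,150,180)[2];print("lid",e,z,onz(w,*e[0],z))
```

```text
[186 197  29  27 494] [200.22469636 210.13967611]
knob (array([0.55981312, 0.23295541, 0.21021896]), np.float64(0.001406940117700852)) (array([0.55886423, 0.23400225, 0.2126446 ]), np.float64(0.001961566694801675)) [0.55631015 0.237472   0.22607444] [array([0.55977347, 0.23388108, 0.213     ]), array([0.55879554, 0.23214254, 0.213     ]), array([0.55762519, 0.23338495, 0.213     ])]
hinge (array([0.52324196, 0.24289141, 0.19814278]), np.float64(0.0005537379134263157)) [array([0.52142417, 0.24619392, 0.213     ])] [0.52061186 0.24794076 0.22083762]
cw (array([0.61492058, 0.21712434, 0.19120278]), np.float64(0.0033834253354905917)) [0.61248288 0.22055714 0.2       ] [0.61083095 0.22167991 0.20358098]
arm [0.53858106 0.24266767 0.22188185]
lid ((219.97787475585938, 192.60870361328125), (175.2254180908203, 195.68136596679688), 59.614749908447266) 0.13464270964356023 [0.568114   0.23844092 0.13464271]
```

{"method": "drive_tool", "body": {
  "moves": [60,-4.5,-22,0,0,0,0,60,0,-23,15,0,0,0,60,0,0,30,0,0,0,60,0,0,30,0,0,0,60,0,0,12,0,0,0,60,0,0,0,0,0,0],
  "grip_force": 15
}}

```text
t: 2.3
tool_pos: [0.558, 0.2342, 0.3816]
orientation: [-0.442, -3.106, 0.003]
force: [0.1, -0.6, 0.7]
opening: 0.0606
gripper_force: 0.0
```

Run:
```python
from h import *
c=cam("wrist"); np.savez("wrist2.npz",**c); save(c,"w2.png"); s=robot.read_state(); print(s["tool_pos"],s["t"],s["force"])
```

```text
[0.55866642 0.23425447 0.38366854] 2.35 [0.63889191 0.38237996 0.77070943]
```

View pics/w2.png

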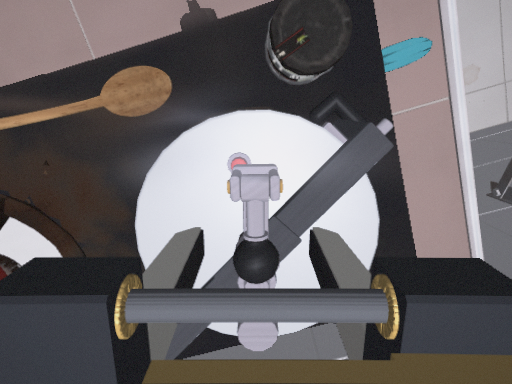

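The knob sits at (256,258), centred between the fingers, with the arm aligned to the view's vertical and the hinge at (256,180). I'll close on it.

{"method": "drive_tool", "body": {
  "moves": [10,0,0,0,0,0,0,10,0,0,0,0,0,0,10,0,0,0,0,0,0,10,0,0,0,0,0,0,10,0,0,0,0,0,0],
  "grip_force": 15
}}

```text
t: 2.85
tool_pos: [0.5594, 0.2334, 0.3841]
orientation: [0.445, 3.11, 0.0]
force: [-0.2, 0.0, 0.2]
opening: 0.0248
gripper_force: 0.0
```

Run:
```python
from h import *
a=dict(np.load("wrist1.npz"));w=dict(np.load("wrist2.npz"));t=dict(np.load("top0.npz"))
print(tri(ray(w,256,259),ray(a,200.2,209.5)),tri(ray(w,256,259),ray(t,189.9,195)))
print(tri(ray(w,256,182),ray(a,199,160)),onz(w,256,182,.212))
s=robot.read_state(); print(s["tool_pos"],s["opening"],s["force"])
# arc rows
th=np.radians(np.arange(0,95,7.5)); r=38
x=r*(1-np.cos(th)); z=-r*np.sin(th)
print(np.c_[np.diff(x),np.diff(z)].round(1))
```

```text
(array([0.55899703, 0.23436194, 0.21367857]), np.float64(0.0003043530859742606)) (array([0.55977573, 0.23339636, 0.21036556]), np.float64(0.0018629344120988669))
(array([0.52161164, 0.2450668 , 0.20602432]), np.float64(0.0013389210079240413)) [0.51973514 0.24587704 0.212     ]
[0.55943848 0.23341893 0.38407324] 0.024815295013984485 [-0.24524161  0.00650951  0.18431579]
[[ 0.3 -5. ]
 [ 1.  -4.9]
 [ 1.6 -4.7]
 [ 2.2 -4.5]
 [ 2.8 -4.1]
 [ 3.3 -3.7]
 [ 3.7 -3.3]
 [ 4.1 -2.8]
 [ 4.5 -2.2]
 [ 4.7 -1.6]
 [ 4.9 -1. ]
 [ 5.  -0.3]]
```

{"method": "drive_tool", "body": {
  "moves": [10,0,0,0,0,0,0,10,0,0,0,0,0,0,10,0.3,0,-5,0,0,0,10,1,0,-4.9,0,0,0,10,1.6,0,-4.7,0,0,0,10,2.2,0,-4.5,0,0,0,10,2.8,0,-4.1,0,0,0,10,3.3,0,-3.7,0,0,0],
  "grip_force": 25
}}

```text
t: 3.65
tool_pos: [0.5484, 0.2365, 0.411]
orientation: [0.445, 3.11, -0.0]
force: [2.2, -2.5, -5.3]
opening: 0.0227
gripper_force: 25.0
```

{"method": "drive_tool", "body": {
  "moves": [10,3.7,0,-3.3,0,0,0,10,4.1,0,-2.8,0,0,0,10,4.5,0,-2.2,0,0,0,10,4.7,0,-1.6,0,0,0,10,4.9,0,-1,0,0,0,10,5,0,-0.3,0,0,0,10,0,0,0,0,0,0,10,0,0,0,0,0,0]
}}

```text
t: 4.45
tool_pos: [0.5226, 0.2441, 0.4233]
orientation: [0.444, 3.109, 0.001]
force: [0.2, -4.1, 5.2]
opening: 0.0223
gripper_force: 25.0
```

Run:
```python
from h import *
c=cam("wrist"); save(c,"w3.png"); c2=cam("scene")
im=np.hstack([c["color"][150:384,130:400,::-1],cv2.resize(c2["color"][90:220,165:315,::-1],(270,234))]); cv2.imwrite("pics/u.png",im)
s=robot.read_state(); print(s["tool_pos"],s["opening"],s["gripper_force"],s["force"],toolR().as_matrix().round(3))
```

```text
[0.52275609 0.24412959 0.42312737] 0.02264563151133018 25.00097393989563 [ 0.17999377 -3.74636903  6.22199409] [[-0.96   0.28   0.001]
 [ 0.28   0.96   0.   ]
 [-0.001  0.001 -1.   ]]
```

View pics/u.png

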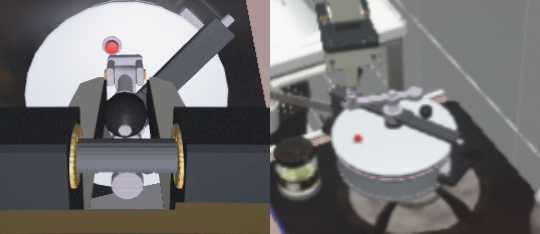

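Run:
```python
from h import *
c=cam("wrist"); np.savez("wrist3.npz",**c)
cv2.imwrite("pics/w3z.png",cv2.resize(c["color"][180:330,180:330,::-1],None,fx=4,fy=4,interpolation=cv2.INTER_CUBIC))
for v in (205,210,215,220): print(v,onz(c,255,v,.212))
for v in (255,262,265,268): print(v,onz(c,255,v,.25))
```

```text
205 [0.50918162 0.24846241 0.212     ]
210 [0.51241919 0.24751302 0.212     ]
215 [0.51568571 0.24655514 0.212     ]
220 [0.51898143 0.24558872 0.212     ]
255 [0.5247302  0.24403448 0.25      ]
262 [0.5287091  0.24286785 0.25      ]
265 [0.53042951 0.24236342 0.25      ]
268 [0.53215909 0.24185631 0.25      ]
```

View pics/w3z.png

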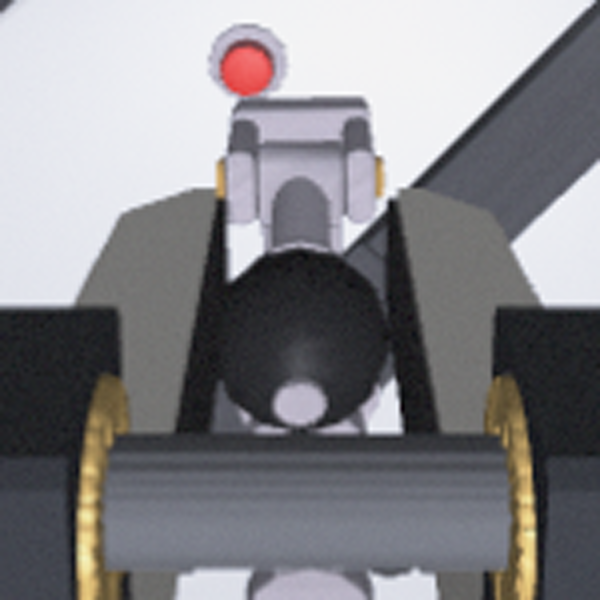

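The knob centre is at about (255.5,265) and the hinge at (255,225). Back-projected, the knob still leans about 8 mm inward, so I'll push it further to the stop.

{"method": "drive_tool", "body": {
  "moves": [10,2,0,-1,0,0,0,10,2,0,0,0,0,0,10,2,0,0,0,0,0,10,2,0,0,0,0,0,10,0,0,0,0,0,0],
  "grip_force": 35
}}

```text
t: 5.1
tool_pos: [0.5154, 0.2462, 0.4236]
orientation: [0.445, 3.108, 0.0]
force: [3.6, -4.8, 2.8]
opening: 0.0215
gripper_force: 35.0
```

Run:
```python
from h import *
c=cam("wrist"); np.savez("wrist4.npz",**c)
cv2.imwrite("pics/w4z.png",cv2.resize(c["color"][180:330,180:330,::-1],None,fx=4,fy=4,interpolation=cv2.INTER_CUBIC))
s=robot.read_state(); print(s["tool_pos"],s["opening"],s["force"])
g=c["color"].max(2); m=np.zeros(g.shape,np.uint8); m[235:290,236:276]=g[235:290,236:276]<60
ys,xs=np.nonzero(m); print(ys.min(),ys.max(),xs.min(),xs.max())
for v in (225,228,231,234,237): print(v,onz(c,255,v,.212))
for v in (262,265,268): print(v,onz(c,255,v,.25))
```

```text
[0.51541441 0.24617134 0.42356121] 0.021861320920407414 [ 2.99367499 -4.75217751  3.09785688]
235 289 236 275
225 [0.5151641  0.24652473 0.212     ]
228 [0.51717809 0.2459334  0.212     ]
231 [0.51920287 0.24533892 0.212     ]
234 [0.52123849 0.24474125 0.212     ]
237 [0.52328502 0.24414039 0.212     ]
262 [0.52160759 0.24477781 0.25      ]
265 [0.52333309 0.24427123 0.25      ]
268 [0.52506781 0.24376196 0.25      ]
```

View pics/w4z.png

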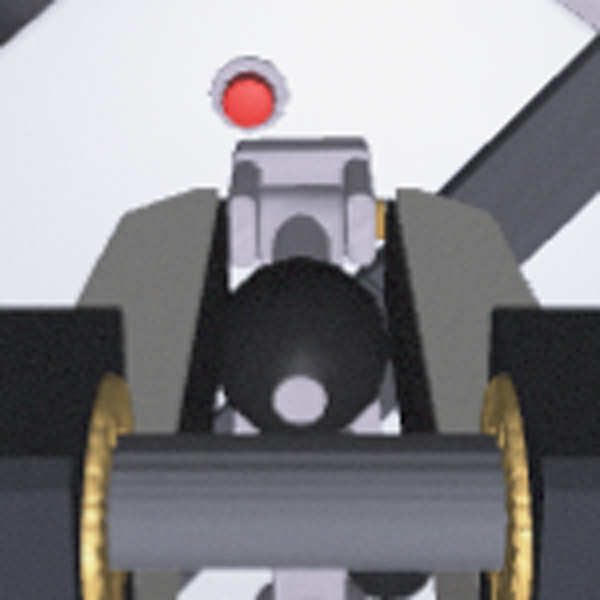

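The handle is now essentially upright: knob at (255.5,266.5) and hinge row about 235, a 2 mm lean. The knob sits near the pad edge though, so I'll regrasp it centred.

{"method": "drive_tool", "body": {
  "moves": [40,0,0,0,0,0,0,40,0,0,0,0,0,0,40,-4,0,2,0,0,0,40,-3.5,0,2,0,0,0,15,0,0,0,0,0,0,15,0,0,0,0,0,0,15,0,0,0,0,0,0,15,0,0,0,0,0,0],
  "grip_force": 30
}}

```text
t: 5.95
tool_pos: [0.5222, 0.2441, 0.4187]
orientation: [-0.445, -3.11, 0.001]
force: [-1.0, -2.9, -0.7]
opening: 0.0223
gripper_force: 30.0
```

```bash
cat > arc.py <<'E'
from h import *
import sys
# crank arc rows: from current phi (about C), n rows of dphi
C=np.array([.5795,.227])
def arc(dphi,n,r=None,op=15):
    s=robot.read_state(); p=s["tool_pos"]; M=toolR().as_matrix()
    v=p[:2]-C; ph=np.arctan2(v[1],v[0]); R0=np.hypot(*v); r=r or R0
    print("phi",ph.round(3),"r",R0.round(4),"z",p[2].round(4),"open",s["opening"].round(4))
    f=s["force"]; t=np.array([np.sin(ph),-np.cos(ph)]); rad=v/R0
    print("t",s["t"],"F tang(resist +)",(-f[:2]@t).round(2),"rad",(f[:2]@rad).round(2),"fz",f[2].round(2))
    q=p.copy(); out=[]; 
    for i in range(1,n+1):
        a=ph-dphi*i; w=np.array([C[0]+r*np.cos(a),C[1]+r*np.sin(a),p[2]-.002*dphi*i])
        d=M.T@(w-q)*1000; out+=[op,*d.round(1),0,0,0]; q=w
    print(", ".join(f"{float(x):g}" for x in out))
if __name__=="__main__": arc(*[float(sys.argv[1]),int(sys.argv[2])],*(float(x) for x in sys.argv[3:4]))
E
python3 arc.py .15 8 .059
python3 - <<'E'
from h import *
c=cam("wrist"); g=c["color"].max(2)
cv2.imwrite("pics/w5z.png",cv2.resize(c["color"][180:330,180:330,::-1],None,fx=3,fy=3))
E
```

```text
Traceback (most recent call last):
  File "arc.py", line 16, in <module>
    if __name__=="__main__": arc(*[float(sys.argv[1]),int(sys.argv[2])],*(float(x) for x in sys.argv[3:4]))
                             ~~~^^^^^^^^^^^^^^^^^^^^^^^^^^^^^^^^^^^^^^^^^^^^^^^^^^^^^^^^^^^^^^^^^^^^^^^^^^^
  File "arc.py", line 8, in arc
    print("phi",ph.round(3),"r",R0.round(4),"z",p[2].round(4),"open",s["opening"].round(4))
                                                                     ^^^^^^^^^^^^^^^^^^
AttributeError: 'float' object has no attribute 'round'
```

View pics/w5z.png

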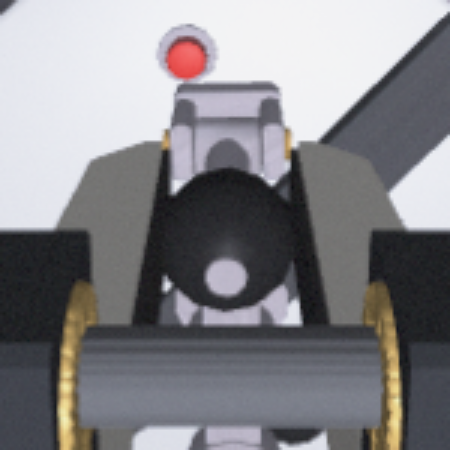

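```bash
sed -i 's/s\["opening"\].round(4)/round(s["opening"],4)/' arc.py; python3 arc.py .12 8 .0605
```

```text
phi 2.852 r 0.0597 z 0.4187 open 0.0223
t 6.0 F tang(resist +) 2.13 rad 0.37 fz -1.35
15, 0.3, 7.2, 0.2, 0, 0, 0, 15, -1.3, 7.1, 0.2, 0, 0, 0, 15, -2.2, 6.9, 0.2, 0, 0, 0, 15, -3, 6.6, 0.2, 0, 0, 0, 15, -3.8, 6.2, 0.2, 0, 0, 0, 15, -4.5, 5.7, 0.2, 0, 0, 0, 15, -5.1, 5.1, 0.2, 0, 0, 0, 15, -5.7, 4.5, 0.2, 0, 0, 0
```

{"method": "drive_tool", "body": {
  "moves": [15,0.3,7.2,0.2,0,0,0,15,-1.3,7.1,0.2,0,0,0,15,-2.2,6.9,0.2,0,0,0,15,-3,6.6,0.2,0,0,0,15,-3.8,6.2,0.2,0,0,0,15,-4.5,5.7,0.2,0,0,0,15,-5.1,5.1,0.2,0,0,0,15,-5.7,4.5,0.2,0,0,0]
}}

```text
t: 6.8
tool_pos: [0.5599, 0.2846, 0.4166]
orientation: [-0.444, -3.107, 0.003]
force: [-7.0, -4.8, 0.4]
opening: 0.0222
gripper_force: 30.0
```

```bash
python3 arc.py .15 8 .0605
```

```text
phi 1.899 r 0.0608 z 0.4166 open 0.0222
t 6.8 F tang(resist +) 8.21 rad -2.24 fz 0.38
15, -8, 4.4, 0.3, 0, 0, 0, 15, -8.4, 3.4, 0.3, 0, 0, 0, 15, -8.8, 2.1, 0.3, 0, 0, 0, 15, -9, 0.8, 0.3, 0, 0, 0, 15, -9, -0.6, 0.3, 0, 0, 0, 15, -8.9, -1.9, 0.3, 0, 0, 0, 15, -8.5, -3.2, 0.3, 0, 0, 0, 15, -7.9, -4.4, 0.3, 0, 0, 0
```

{"method": "drive_tool", "body": {
  "moves": [15,-8,4.4,0.3,0,0,0,15,-8.4,3.4,0.3,0,0,0,15,-8.8,2.1,0.3,0,0,0,15,-9,0.8,0.3,0,0,0,15,-9,-0.6,0.3,0,0,0,15,-8.9,-1.9,0.3,0,0,0,15,-8.5,-3.2,0.3,0,0,0,15,-7.9,-4.4,0.3,0,0,0]
}}

```text
t: 7.6
tool_pos: [0.6257, 0.2671, 0.4142]
orientation: [-0.442, -3.107, -0.002]
force: [-7.1, 4.1, -1.2]
opening: 0.0223
gripper_force: 30.0
```

```bash
python3 arc.py .1 8 .0605
```

```text
phi 0.715 r 0.0612 z 0.4142 open 0.0223
t 7.6 F tang(resist +) 7.77 rad -2.71 fz -1.18
15, -4.5, -4.1, 0.2, 0, 0, 0, 15, -4.5, -4, 0.2, 0, 0, 0, 15, -4.1, -4.4, 0.2, 0, 0, 0, 15, -3.6, -4.8, 0.2, 0, 0, 0, 15, -3.1, -5.2, 0.2, 0, 0, 0, 15, -2.6, -5.5, 0.2, 0, 0, 0, 15, -2.1, -5.7, 0.2, 0, 0, 0, 15, -1.5, -5.9, 0.2, 0, 0, 0
```

{"method": "drive_tool", "body": {
  "moves": [15,-4.5,-4.1,0.2,0,0,0,15,-4.5,-4,0.2,0,0,0,15,-4.1,-4.4,0.2,0,0,0,15,-3.6,-4.8,0.2,0,0,0,15,-3.1,-5.2,0.2,0,0,0,15,-2.6,-5.5,0.2,0,0,0,15,-2.1,-5.7,0.2,0,0,0,15,-1.5,-5.9,0.2,0,0,0]
}}

```text
t: 8.4
tool_pos: [0.6397, 0.2221, 0.4127]
orientation: [-0.442, -3.109, -0.004]
force: [-2.0, 7.7, -2.4]
opening: 0.0222
gripper_force: 30.0
```

```bash
python3 arc.py .06 8 .0605
```

```text
phi -0.08 r 0.0604 z 0.4127 open 0.0222
t 8.4 F tang(resist +) 7.51 rad -2.6 fz -2.35
15, -0.7, -3.6, 0.1, 0, 0, 0, 15, -0.4, -3.6, 0.1, 0, 0, 0, 15, -0.2, -3.6, 0.1, 0, 0, 0, 15, 0, -3.6, 0.1, 0, 0, 0, 15, 0.2, -3.6, 0.1, 0, 0, 0, 15, 0.5, -3.6, 0.1, 0, 0, 0, 15, 0.7, -3.6, 0.1, 0, 0, 0, 15, 0.9, -3.5, 0.1, 0, 0, 0
```

{"method": "drive_tool", "body": {
  "moves": [15,-0.7,-3.6,0.1,0,0,0,15,-0.4,-3.6,0.1,0,0,0,15,-0.2,-3.6,0.1,0,0,0,15,0,-3.6,0.1,0,0,0,15,0.2,-3.6,0.1,0,0,0,15,0.5,-3.6,0.1,0,0,0,15,0.7,-3.6,0.1,0,0,0,15,0.9,-3.5,0.1,0,0,0]
}}

```text
t: 9.2
tool_pos: [0.6307, 0.1952, 0.4119]
orientation: [-0.442, -3.109, -0.005]
force: [-1.1, 8.7, -3.7]
opening: 0.0226
gripper_force: 30.0
```

```bash
python3 arc.py .06 8 .0605
```

```text
phi -0.556 r 0.0603 z 0.4119 open 0.0226
t 9.2 F tang(resist +) 6.86 rad -5.5 fz -3.71
15, 0.9, -3.5, 0.1, 0, 0, 0, 15, 1.3, -3.4, 0.1, 0, 0, 0, 15, 1.5, -3.3, 0.1, 0, 0, 0, 15, 1.7, -3.2, 0.1, 0, 0, 0, 15, 1.9, -3.1, 0.1, 0, 0, 0, 15, 2.1, -3, 0.1, 0, 0, 0, 15, 2.2, -2.9, 0.1, 0, 0, 0, 15, 2.4, -2.7, 0.1, 0, 0, 0
```

{"method": "drive_tool", "body": {
  "moves": [15,1.6,-3,0.2,0,0,0,15,1.3,-3.4,0.2,0,0,0,15,1.5,-3.3,0.2,0,0,0,15,1.7,-3.2,0.2,0,0,0,15,1.9,-3.1,0.2,0,0,0,15,2.1,-3,0.2,0,0,0,15,2.2,-2.9,0.2,0,0,0,15,2.4,-2.7,0.2,0,0,0]
}}

```text
t: 10.0
tool_pos: [0.6102, 0.1755, 0.4109]
orientation: [0.442, 3.109, 0.006]
force: [3.2, 7.9, -2.8]
opening: 0.0227
gripper_force: 30.0
```

```bash
python3 arc.py .06 8 .0598
```

```text
phi -1.033 r 0.06 z 0.4109 open 0.0227
t 10.0 F tang(resist +) 6.77 rad -5.19 fz -2.79
15, 2.7, -2.4, 0.1, 0, 0, 0, 15, 2.7, -2.4, 0.1, 0, 0, 0, 15, 2.8, -2.2, 0.1, 0, 0, 0, 15, 2.9, -2.1, 0.1, 0, 0, 0, 15, 3.1, -1.9, 0.1, 0, 0, 0, 15, 3.2, -1.7, 0.1, 0, 0, 0, 15, 3.3, -1.5, 0.1, 0, 0, 0, 15, 3.3, -1.3, 0.1, 0, 0, 0
```

{"method": "drive_tool", "body": {
  "moves": [15,3.4,-1.7,0.1,0,0,0,15,2.7,-2.4,0.2,0,0,0,15,2.8,-2.2,0.1,0,0,0,15,2.9,-2.1,0.2,0,0,0,15,3.1,-1.9,0.1,0,0,0,15,3.2,-1.7,0.1,0,0,0,15,3.3,-1.5,0.1,0,0,0,15,3.3,-1.3,0.1,0,0,0]
}}

```text
t: 10.8
tool_pos: [0.5828, 0.1675, 0.4102]
orientation: [0.444, 3.107, 0.004]
force: [5.9, 5.6, -3.1]
opening: 0.0226
gripper_force: 30.0
```

```bash
python3 arc.py .06 8 .0598
```

```text
phi -1.515 r 0.0596 z 0.4102 open 0.0226
t 10.8 F tang(resist +) 6.19 rad -5.29 fz -3.13
15, 3.4, -1.2, 0.1, 0, 0, 0, 15, 3.5, -0.9, 0.1, 0, 0, 0, 15, 3.5, -0.7, 0.1, 0, 0, 0, 15, 3.6, -0.5, 0.1, 0, 0, 0, 15, 3.6, -0.2, 0.1, 0, 0, 0, 15, 3.6, -0, 0.1, 0, 0, 0, 15, 3.6, 0.2, 0.1, 0, 0, 0, 15, 3.6, 0.4, 0.1, 0, 0, 0
```

{"method": "drive_tool", "body": {
  "moves": [15,3.6,-0.5,0.2,0,0,0,15,3.6,-0.2,0.2,0,0,0,15,3.5,-0.7,0.2,0,0,0,15,3.6,-0.5,0.2,0,0,0,15,3.6,-0.2,0.1,0,0,0,15,3.6,0,0.1,0,0,0,15,3.6,0.2,0.1,0,0,0,15,3.6,0.4,0.1,0,0,0]
}}

```text
t: 11.6
tool_pos: [0.5553, 0.1727, 0.4095]
orientation: [0.445, 3.105, 0.0]
force: [8.1, -4.5, -1.9]
opening: 0.0226
gripper_force: 30.0
```

```bash
python3 arc.py .06 8 .059
```

```text
phi -1.99 r 0.0594 z 0.4095 open 0.0226
t 11.6 F tang(resist +) 9.25 rad 0.83 fz -1.86
15, 3.4, 1, 0.1, 0, 0, 0, 15, 3.5, 0.8, 0.1, 0, 0, 0, 15, 3.4, 1, 0.1, 0, 0, 0, 15, 3.3, 1.2, 0.1, 0, 0, 0, 15, 3.3, 1.4, 0.1, 0, 0, 0, 15, 3.2, 1.6, 0.1, 0, 0, 0, 15, 3.1, 1.8, 0.1, 0, 0, 0, 15, 3, 2, 0.1, 0, 0, 0
```

{"method": "drive_tool", "body": {
  "moves": [15,3.4,0.7,0.1,0,0,0,15,3.5,0.8,0.1,0,0,0,15,3.4,1,0.1,0,0,0]
}}

```text
t: 11.9
tool_pos: [0.5462, 0.1776, 0.4093]
orientation: [0.446, 3.105, -0.001]
force: [7.4, -5.6, 0.0]
opening: 0.022
gripper_force: 30.0
```

```bash
python3 arc.py .06 4 .0595
```

```text
phi -2.164 r 0.0596 z 0.4093 open 0.022
t 11.9 F tang(resist +) 9.32 rad 0.5 fz 0.01
15, 3.3, 1.2, 0.1, 0, 0, 0, 15, 3.3, 1.4, 0.1, 0, 0, 0, 15, 3.2, 1.6, 0.1, 0, 0, 0, 15, 3.1, 1.8, 0.1, 0, 0, 0
```

{"method": "drive_tool", "body": {
  "moves": [15,3.3,1.2,0.1,0,0,0,15,3.3,1.4,0.1,0,0,0,15,3.2,1.6,0.1,0,0,0]
}}

```text
t: 12.2
tool_pos: [0.538, 0.184, 0.409]
orientation: [0.447, 3.105, -0.003]
force: [6.7, -9.0, 0.5]
opening: 0.023
gripper_force: 30.0
```

```bash
python3 arc.py .06 4 .0595
```

```text
phi -2.339 r 0.0598 z 0.409 open 0.023
t 12.2 F tang(resist +) 11.05 rad 1.84 fz 0.51
15, 3, 2, 0.1, 0, 0, 0, 15, 3, 1.9, 0.1, 0, 0, 0, 15, 2.9, 2.1, 0.1, 0, 0, 0, 15, 2.7, 2.3, 0.1, 0, 0, 0
```

{"method": "drive_tool", "body": {
  "moves": [15,3,2,0.1,0,0,0]
}}

```text
t: 12.3
tool_pos: [0.5356, 0.1866, 0.4089]
orientation: [0.447, 3.105, -0.004]
force: [5.3, -10.0, 1.5]
opening: 0.0228
gripper_force: 30.0
```

```bash
python3 arc.py .06 4 .0595
```

```text
phi -2.398 r 0.0597 z 0.4089 open 0.0228
t 12.3 F tang(resist +) 10.97 rad 2.89 fz 1.53
15, 2.9, 2.1, 0.1, 0, 0, 0, 15, 2.9, 2.1, 0.1, 0, 0, 0, 15, 2.8, 2.3, 0.1, 0, 0, 0, 15, 2.6, 2.4, 0.1, 0, 0, 0
```

{"method": "drive_tool", "body": {
  "moves": [15,3.4,1.3,0.1,0,0,0]
}}

```text
t: 12.4
tool_pos: [0.5329, 0.1889, 0.4088]
orientation: [0.447, 3.105, -0.003]
force: [7.7, -8.9, -0.2]
opening: 0.0219
gripper_force: 30.0
```

```bash
python3 arc.py .04 2 .06
```

```text
phi -2.457 r 0.0602 z 0.4088 open 0.0219
t 12.4 F tang(resist +) 11.75 rad -0.33 fz -0.24
15, 1.8, 1.6, 0.1, 0, 0, 0, 15, 1.9, 1.5, 0.1, 0, 0, 0
```

{"method": "drive_tool", "body": {
  "moves": [15,0,0,0,0,0,0,15,0,0,0,0,0,0,15,0,0,0,0,0,0,15,0,0,0,0,0,0]
}}

```text
t: 12.8
tool_pos: [0.5328, 0.189, 0.4087]
orientation: [0.446, 3.105, -0.002]
force: [7.0, -7.8, -0.3]
opening: 0.0225
gripper_force: 30.0
```

```bash
python3 arc.py .04 1 .06
python3 - <<'E'
from h import *
M=toolR().as_matrix(); C=np.array([.5795,.227]); p=robot.read_state()["tool_pos"][:2]
v=(C-p)/np.linalg.norm(C-p); y=np.array([-v[1],v[0],0])
for s in(1,-1): print(-np.degrees(np.arctan2(s*y@M[:,0],s*y@M[:,1])))
print(robot.read_state()["q"])
E
```

```text
phi -2.458 r 0.0602 z 0.4087 open 0.0225
t 12.8 F tang(resist +) 10.45 rad -0.51 fz -0.28
15, 1.8, 1.6, 0.1, 0, 0, 0
-55.50504840886698
124.494951591133
[ 0.2512468   0.03364372  1.58298792 -0.00311818  1.52148512 -1.03383979]
```

{"method": "drive_tool", "body": {
  "moves": [50,0,0,0,0,0,0,50,0,0,0,0,0,0,50,0,0,0,0,0,-8,50,0,0,0,0,0,-8,50,0,0,0,0,0,-8,50,0,0,0,0,0,-8,50,0,0,0,0,0,-8,50,0,0,0,0,0,-8]
}}

```text
t: 13.6
tool_pos: [0.5315, 0.1906, 0.4078]
orientation: [0.868, -3.019, -0.001]
force: [-0.9, 0.4, -0.1]
opening: 0.0498
gripper_force: 0.0
```

{"method": "drive_tool", "body": {
  "moves": [50,0,0,0,0,0,-7.5,50,0,0,0,0,0,0]
}}

```text
t: 13.8
tool_pos: [0.5315, 0.1905, 0.4078]
orientation: [1.058, -2.958, -0.001]
force: [-0.4, 0.5, 0.7]
opening: 0.0499
gripper_force: 0.0
```

```bash
python3 arc.py .04 1 .06
python3 - <<'E'
from h import *
c=cam("wrist"); np.savez("wrist6.npz",**c); print(toolR().as_matrix().round(3))
cv2.imwrite("pics/w6z.png",cv2.resize(c["color"][170:350,156:356,::-1],None,fx=3,fy=3))
E
```

```text
phi -2.491 r 0.0603 z 0.4078 open 0.0499
t 13.8 F tang(resist +) -0.66 rad 0.03 fz 0.75
15, -0.4, 2.4, 0.1, 0, 0, 0
[[-0.776 -0.63  -0.   ]
 [-0.63   0.776  0.   ]
 [-0.     0.    -1.   ]]
```

View pics/w6z.png

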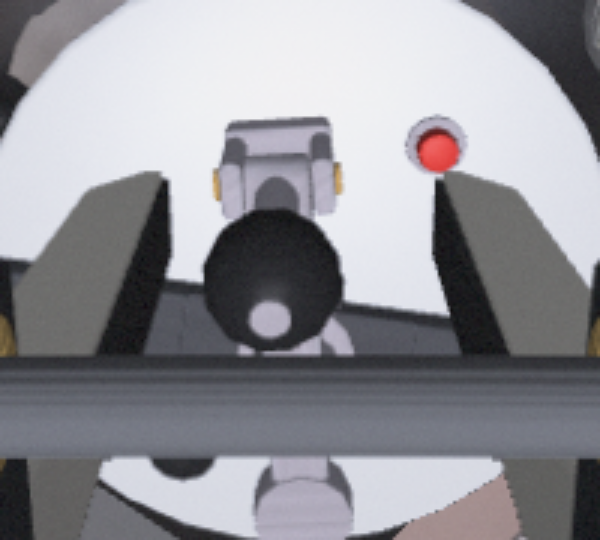

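The knob is at (247,263), still upright and a few mm left of the finger centre (255.5). The hinge is at (248,230).

Run:
```python
from h import *
c=dict(np.load("wrist6.npz")); M=toolR().as_matrix(); p=robot.read_state()["tool_pos"]
for n,u,v,z in(("knob",247,263.3,.2385),("hinge",248.3,230.5,.2005),("cw",257,336,.187),("ref centre",255.5,260,.2385)):
    q=onz(c,u,v,z); print(n,q.round(4),"tool mm",(M.T@(q-p)*1000).round(1))
```

```text
knob [0.5383 0.1912 0.2385] tool mm [ -5.6  -3.8 169.3]
hinge [0.536  0.189  0.2005] tool mm [ -2.5  -4.  207.3]
cw [0.6027 0.2511 0.187 ] tool mm [-93.5   2.1 220.8]
ref centre [0.534  0.1934 0.2385] tool mm [ -3.7   0.7 169.3]
```

{"method": "drive_tool", "body": {
  "moves": [50,-1.5,-2,-1,0,0,-2,50,-2,-2.3,-1,0,0,-1.8,10,0,0,0,0,0,0,10,0,0,0,0,0,0,10,0,0,0,0,0,0,10,0,0,0,0,0,0,10,0,0,0,0,0,0],
  "grip_force": 20
}}

```text
t: 14.55
tool_pos: [0.5371, 0.1891, 0.4098]
orientation: [1.151, -2.923, 0.0]
force: [0.2, 1.0, 0.1]
opening: 0.023
gripper_force: 20.0
```

{"method": "drive_tool", "body": {
  "moves": [10,-3.5,0,0.3,0,0,0,10,-4.9,0,1,0,0,0,10,-4.7,0,1.6,0,0,0,10,-4.5,0,2.2,0,0,0,10,-4.1,0,2.8,0,0,0,10,-3.7,0,3.3,0,0,0,10,-3.3,0,3.7,0,0,0]
}}

```text
t: 15.25
tool_pos: [0.5587, 0.2091, 0.3951]
orientation: [-1.152, 2.921, 0.0]
force: [0.3, -1.5, 4.9]
opening: 0.0227
gripper_force: 20.0
```

Run:
```python
from h import *
s=robot.read_state(); M=toolR().as_matrix(); print(s["t"],s["tool_pos"],s["opening"],"force tool",(M.T@s["force"]).round(2))
```

```text
15.25 [0.55865008 0.20914975 0.39514391] 0.022713252708869567 force tool [ 0.75 -1.29 -4.85]
```

{"method": "drive_tool", "body": {
  "moves": [10,-2.8,0,4.1,0,0,0,10,-2.2,0,4.5,0,0,0,10,-1.6,0,4.7,0,0,0,10,-1,0,4.9,0,0,0,10,-0.3,0,4,0,0,0,10,0,0,0,0,0,0]
}}

```text
t: 15.85
tool_pos: [0.5643, 0.2144, 0.3721]
orientation: [-1.151, 2.921, 0.0]
force: [7.7, 2.6, 0.5]
opening: 0.023
gripper_force: 20.0
```

Run:
```python
from h import *
s=robot.read_state(); M=toolR().as_matrix(); print(s["t"],s["tool_pos"],s["opening"],"force tool",(M.T@s["force"]).round(2))
c=cam("wrist"); np.savez("wrist7.npz",**c)
```

```text
15.85 [0.56431176 0.21439016 0.37209675] 0.022970944939026305 force tool [-7.39 -3.31 -0.47]
```

{"method": "drive_tool", "body": {
  "moves": [10,-1,0,1,0,0,0,10,-1,0,1,0,0,0,10,0,0,0,0,0,0]
}}

```text
t: 16.2
tool_pos: [0.5652, 0.2151, 0.3699]
orientation: [1.151, -2.921, 0.001]
force: [2.5, -3.8, 2.6]
opening: 0.0226
gripper_force: 20.0
```

Run:
```python
from h import *
s=robot.read_state(); M=toolR().as_matrix(); print(s["t"],s["tool_pos"],s["opening"],"force tool",(M.T@s["force"]).round(2))
```

```text
16.2 [0.56520185 0.21513877 0.36991184] 0.0226377583745727 force tool [ 0.8  -4.45 -2.56]
```

{"method": "drive_tool", "body": {
  "moves": [50,0,0,0,0,0,0,50,0,0,0,0,0,0,50,0,0,-20,0,0,0,50,0,0,-30,0,0,0,50,0,0,-30,0,0,0,50,0,0,-20,0,0,0,50,0,0,0,0,0,0]
}}

```text
t: 16.9
tool_pos: [0.5656, 0.2158, 0.4746]
orientation: [-1.15, 2.917, -0.0]
force: [-0.6, 0.3, 0.4]
opening: 0.0499
gripper_force: 0.0
```

Run:
```python
from h import *
c=cam("wrist"); np.savez("wrist8.npz",**c); s=robot.read_state(); print(s["t"],s["tool_pos"],s["force"])
t=cam("scene"); np.savez("scene8.npz",**t)
A=c["color"][90:330,156:356,::-1]
B=cv2.resize(t["color"][115:205,185:290,::-1],(560,480),interpolation=cv2.INTER_CUBIC)
cv2.imwrite("pics/fin.png",np.hstack([cv2.resize(A,(400,480))[:, 60:300],B]))
# knob: dark blob in wrist and in scene
```

```text
16.95 [0.56545061 0.21573707 0.47207668] [ 0.50077455  0.47662171 -0.10530113]
```

View pics/fin.png

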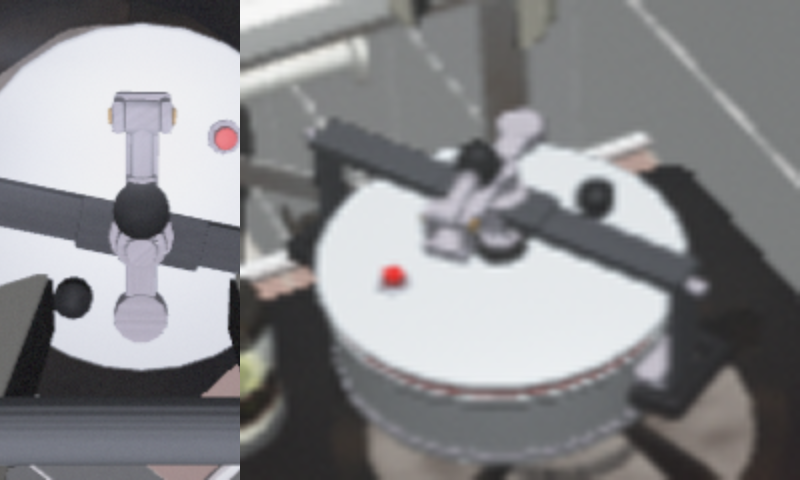

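The picture shows the handle folded over the arm, knob at about (256.5,195) in the wrist view and (229.6,145) in the scene view. I'll check its height, then press it down gently to be sure.

Run:
```python
from h import *
w=dict(np.load("wrist8.npz"));b=dict(np.load("scene8.npz"))
q,e=tri(ray(w,256.5,195),ray(b,229.6,145)); print(q,e,dep(w,256.5,195),dep(w,256,142))
M=toolR().as_matrix(); p=robot.read_state()["tool_pos"]; print((M.T@(q-p)*1000).round(1))
print((M.T@(onz(w,256.5,195,.201)-p)*1000).round(1))
print((M.T@(onz(w,256.5,147.5,.201)-p)*1000).round(1))
```

```text
[0.56375305 0.21415221 0.20660867] 0.0013027256382303434 [0.56062394 0.21201614 0.21851389] [0.53143782 0.18420579 0.2105636 ]
[ 2.100e+00 -2.000e-01  2.637e+02]
[  0.9   0.4 269.3]
[ 40.7   0.4 269.3]
```

{"method": "drive_tool", "body": {
  "moves": [0,1,0,0,0,0,0,0,0,0,0,0,0,0,0,0,0,20,0,0,0,0,0,0,20,0,0,0,0,0,0,20,0,0,0,0,0,0,5,0,0,0,0,0,0,2,0,0,0,0,0,0,0,0,0,0]
}}

```text
t: 17.8
tool_pos: [0.5647, 0.2147, 0.404]
orientation: [-1.152, 2.923, 0.0]
force: [0.4, -0.5, 0.3]
opening: 0.0004
gripper_force: 0.0
```

{"method": "drive_tool", "body": {
  "moves": [0,0,0,2,0,0,0,0,0,0,0,0,0,0]
}}

```text
t: 18.0
tool_pos: [0.5649, 0.2149, 0.4029]
orientation: [-1.151, 2.921, -0.0]
force: [-0.9, -0.6, 3.2]
opening: 0.0005
gripper_force: 1.9
```

{"method": "drive_tool", "body": {
  "moves": [0,0,0,2,0,0,0,0,0,0,0,0,0,0]
}}

```text
t: 18.2
tool_pos: [0.565, 0.2148, 0.4022]
orientation: [-1.151, 2.92, -0.001]
force: [-3.0, -1.9, 11.1]
opening: 0.0003
gripper_force: 5.1
```

{"method": "drive_tool", "body": {
  "moves": [0,0,0,-5,0,0,0,0,0,0,-25,0,0,0,0,0,0,-40,0,0,0,0,0,0,-30,0,0,0,0,0,0,0,0,0,0,0,0,0,0,0,0,0]
}}

```text
t: 18.8
tool_pos: [0.5647, 0.2149, 0.5007]
orientation: [-1.151, 2.921, -0.0]
force: [0.6, 0.0, 0.6]
opening: 0.0005
gripper_force: 0.0
```

Run:
```python
from h import *
c=cam("wrist"); 
for r in range(186,202,4): print(r,dep(c,256,r).round(4))
a=dict(np.load("wrist8.npz"))
print([dep(a,256,r).round(4)[2] for r in range(186,202,4)], robot.read_state()["tool_pos"],robot.read_state()["force"])
print(robot.close_job())
```

```text
186 [0.559  0.2102 0.2172]
190 [0.5615 0.2126 0.2176]
194 [0.5641 0.215  0.2178]
198 [0.5671 0.2178 0.2164]
[np.float64(0.2162), np.float64(0.2172), np.float64(0.2188), np.float64(0.2189)] [0.56460702 0.21487922 0.49908912] [ 0.06337535  0.00142756 -1.03803152]
the job is handed in; nothing more can be done
None
```

The job is handed in at 18.8 s: I swung the handle up, cranked the clamp until the pull reached about 11.75 N (mid-band), folded the handle flat against its stop and backed the arm clear; the judge's verdict was not shown.

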